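Press-test the pointed-oval seal matrix

TASK

Test the spring bed of the pointed-oval bronze seal matrix: with the fingertips press straight down lightly on its face until it has sunk a few millimetres, and keep it down for about a second. Then let it rise again and draw the hand well clear of it, about 12 cm away. Do not grip or lift it, and leave alone the round and square matrices with their vises, the pot, the loupe, the calipers and the wax stick.

Things in the scene. Friction and masses are not known exactly. Their poses are not given: they have to be found in the camera images.
- matrix_oval: The one to press: bronze seal matrix, flat pointed-oval (almond) face 64 mm long along own y, 38 mm wide along own x, 10 mm thick, on a stem between the jaws of vise_oval. Origin: centre of the upper face, 90 mm above the shelf at rest; z up. It slides only vertically on a spring of about 1 N per mm, sinks at most 8 mm, rises back by itself and could be pulled up 10 mm.
- matrix_round: Bronze matrix with a round face, 46 mm in diameter, in vise_round. Sprung like the pointed-oval one; leave alone. Origin: centre of its upper face, 90 mm above the shelf; axes parallel to its vise's.
- matrix_square: Bronze matrix with a square face, 42 x 42 mm, in vise_square. Sprung like the pointed-oval one; leave alone. Origin: centre of its upper face, 90 mm above the shelf; axes parallel to its vise's.
- vise_oval: Small green vise bolted down: base plate 80 x 64 mm, jaw tops 68 mm above the shelf; its screw with a 58 mm cross bar reaches 78 mm from the middle to own -x, 53 mm up. Origin: middle of the underside; z up, yaw up to 0.5 rad either way. Holds the pointed-oval matrix. The three vises are alike, in a row in any order, at least 120 mm apart centre to centre.
- vise_round: Small green vise bolted down: base plate 80 x 64 mm, jaw tops 68 mm above the shelf; its screw with a 58 mm cross bar reaches 78 mm from the middle to own -x, 53 mm up. Origin: middle of the underside; z up, yaw up to 0.5 rad either way. Holds the round matrix; leave alone.
- vise_square: Small green vise bolted down: base plate 80 x 64 mm, jaw tops 68 mm above the shelf; its screw with a 58 mm cross bar reaches 78 mm from the middle to own -x, 53 mm up. Origin: middle of the underside; z up, yaw up to 0.5 rad either way. Holds the square matrix; leave alone.
- pot: Loose white ceramic pot, 76 mm across the rim, 60 mm high, beyond the vises. Origin: centre of its underside.
- loupe: Loose hand loupe lying flat beyond the vises: glass disc 61 mm across its steel rim with a 60 mm wooden handle along its own +y, 8 mm thick. Origin: under the centre of the lens.
- calipers: Loose brass sliding calipers lying flat on the robot's side of the vises, 130 mm long along own y, jaws reaching 43 mm to own +x, 13 mm high at most. Origin: under the middle of the beam.
- wax_stick: Loose red sealing-wax stick, 11 x 90 x 11 mm, lying along own y on the robot's side of the vises. Origin: under its middle.

How it is judged:
On the way:
1. the fingertips press the pointed-oval matrix down by at least 1.5 mm and keep it so for half a second (z of matrix_oval in the frame of vise_oval below 0.0885 m and contact force between the fingers and matrix_oval above 0.5 N), for 0.5 s.
At the end, for the whole second after the job is handed in: All three matrices are at rest at their own height (within 1.2 mm), the grasp point between the fingers is more than 90 mm from the pointed-oval face, and the pot, loupe, calipers and wax stick lie within 6 mm of where they were (distance between the grasp point and matrix_oval above 0.09 m and z of matrix_oval in the frame of vise_oval between 0.0888 and 0.0912 m and z of matrix_round in the frame of vise_round between 0.0888 and 0.0912 m and z of matrix_square in the frame of vise_square between 0.0888 and 0.0912 m and linear speed of matrix_oval below 0.01 m/s and distance of each of pot, loupe, calipers, wax_stick from where it was at the start of the episode below 0.006 m); the robot touches nothing.
It fails at once if the pointed-oval matrix is pressed with more than 15 N (contact force between anything else and matrix_oval above 15 N).
It fails at once if a matrix is lifted more than 3 mm (z of matrix_oval in the frame of vise_oval above 0.093 m or z of matrix_round in the frame of vise_round above 0.093 m or z of matrix_square in the frame of vise_square above 0.093 m).
It fails at once if the robot touches the round or square matrix or its vise (contact force between any of the fingers, the arm and vise_round above 0.5 N or contact force between any of the fingers, the arm and vise_square above 0.5 N or contact force between any of the fingers, the arm and matrix_round above 0.5 N or contact force between any of the fingers, the arm and matrix_square above 0.5 N).
It fails at once if the robot touches the pot, loupe, calipers or wax stick, or they are shifted by more than 6 mm (contact force between any of the fingers, the arm and pot above 0.5 N or contact force between any of the fingers, the arm and loupe above 0.5 N or contact force between any of the fingers, the arm and calipers above 0.5 N or contact force between any of the fingers, the arm and wax_stick above 0.5 N or distance of any of pot, loupe, calipers, wax_stick from where it was at the start of the episode above 0.006 m).
It also fails if it takes over 35 s, if anything falls off the work surface, if the arm or the gripper's body presses on something with over 40 N, if the wrist force passes 120 N, or if a joint passes its speed limit or range.

ROBOT

A 6-joint arm with a two-finger parallel gripper is mounted at the origin on the work surface. World frame = base frame: x ahead of the robot, y to its left, z up, the work surface at z = 0. Lengths are in m, angles in rad, forces in N, time in s.
With the tool pointing down it reaches from about 0.375 to 0.75 m from the base axis. Payload 9 kg.
Tool frame: the origin (TCP) lies on the centre line of the jaws, within the pads' length; the fingertips stand 11 mm ahead of it and the grasp point (between the pads) lies 8 mm behind it; z points along the fingers, y is the line along which they close (so a half turn about z gives the same grasp; the last joint's range is limited). The gripper opens to 85 mm and grips with 20 to 120 N. Pads are 22 mm wide; open, the fingers measure 114 mm over their backs; the gripper's body (76 mm by 85 mm) begins 54 mm behind the grasp point. The pads swing forward as they close: fully open they stand 13 mm farther back than shut.
Start: joints at [0.891, 0.104, 0.097, 1.564, 0, 1.353], TCP at [0.267, 0.537, 0.242] pointing down, gripper open.
Joint ranges: [-2.99, 2.99], [-0.84, 1.86], [-1.1, 1.16], [-1.84, 2.11], [-1.51, 1.56], [-3.14, 3.14]. Speed limits (rad/s): [2.22, 2.22, 2.57, 3.14, 3.14, 3.14].

INTERFACE

Orientations are given as a rotation vector (axis times angle).
In Python, from plant import * gives the robot as it stands.
- The arm moves only by the shell command python3 -m creep 'ROWS'. ROWS is JSON, one flat list of numbers, 7 for each row, row after row: the shift along the tool's x, y, z in m, then the turn, a rotation vector about the tool's x, y, z in degrees, then the gripper's target within -1 to 1 (shut at 1, half-way at 0, fully open at -1). A call has 1 to 10 rows; each row is the pose to reach, as a shift and turn from the pose commanded when the call began, along the tool's axes at that moment; what a row does not reach only later rows make up. A row lasts 1/12 s, in which the tool goes at most 41.7 mm and 7.16 degrees, less where a joint would pass 70% of its speed; a pose out of reach is approached as far as the arm can. A call with a gripper value outside its range is refused whole. The fingers move at their own pace and stop on an object; the grip force is fixed at half the most. Time passes only in rows, so rows that repeat a pose let the fingers close. It gives the time, the measured TCP pose, the force, the opening and the grip force at its end, in the units of the state.
- get_obs(): the state, without advancing time (a new reading comes with each control period).
- capture(name): name is "scene" or "top" or "wrist"; returns the picture (384x512x3 uint8, red, green, blue); there is no depth.
- camera_model(name): a dict with "camera_matrix" (3x3 intrinsics, pixels), "k1" (the pictures are not rectified: a ray, as slopes to the right and down, at radius r is drawn at 1 + k1 r^2 times it, then the intrinsics apply), "position" and "orientation" of the camera in the world. Camera axes: x right, y up, looking along -z (the intrinsics and any distortion apply to the point x, -y, -z); pixel columns grow to the right and rows downward; lengths in m; the calibration is good to about 2 mm. A picture is of the moment at which its call begins: read the wrist's pose just before it. camera_model takes no time and is no camera call; for the wrist camera it gives the pose at the moment of the call.
- sign_off(): hands the job in; it is judged then, once.
The state is a dict: "t": time; "joints": joint angles; "joint_velocities": joint speeds; "joint_efforts": joint torques, N m; "tcp_pos": TCP position; "eef_rot": TCP orientation; "wrist_force": force on the tool from outside, world axes, zero at the start; "ft_torque": the same for the moment, N m; "opening": finger opening in m; "gripper_force": force on a finger pad.
Only numpy, scipy, OpenCV 4.12 (cv2) and the standard library are available. Lean on these libraries where they do the work, as an engineer would, in place of code of your own. Each camera call takes 0.05 s, during which the arm holds its last target. There are 200 camera calls.

## Working session

There is one attempt and no reset: what is moved stays moved. The work goes in short steps, Python scripts to look and compute and a shell command to move; the robot and the scene stay as the last step left them, time stands still between calls to the robot, and variables do not carry over. Pictures are saved under pics/ and viewed, at most 10 in all, crops included, and the job is handed in when it is done.

```bash
mkdir -p pics; python3 - <<'E'
from plant import *
import cv2
for n in("top","scene"):
    cv2.imwrite(f"pics/{n}0.png",cv2.resize(capture(n)[:,:,::-1],(800,600),interpolation=cv2.INTER_CUBIC))
    m=camera_model(n);print(m["position"],m["orientation"],m["camera_matrix"],m["k1"])
o=get_obs();print(o["tcp_pos"],o["eef_rot"],o["t"],o["opening"])
E
```

```text
[ 0.42813    -0.01167138  0.88317345] [ 0.14410447 -0.13278342 -1.54447812] [[446.69266149   0.         256.95222596]
 [  0.         446.69266149 190.95169268]
 [  0.           0.           1.        ]] 0.026671152991762297
[ 0.96152152 -0.40015165  0.88574414] [0.56618704 0.23661001 0.76107676] [[423.05501974   0.         258.15949501]
 [  0.         423.05501974 195.19116009]
 [  0.           0.           1.        ]] -0.09276741854616614
[0.26712706 0.53692916 0.24160244] [-7.18813391e-01 -3.05771643e+00  1.68179838e-03] 0.1 0.08556754964486897
```

View pics/top0.png

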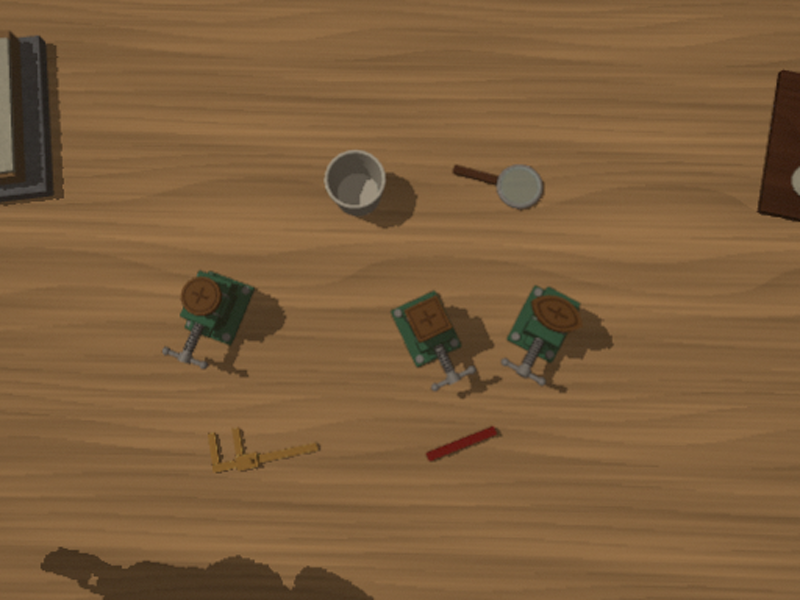

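View pics/scene0.png

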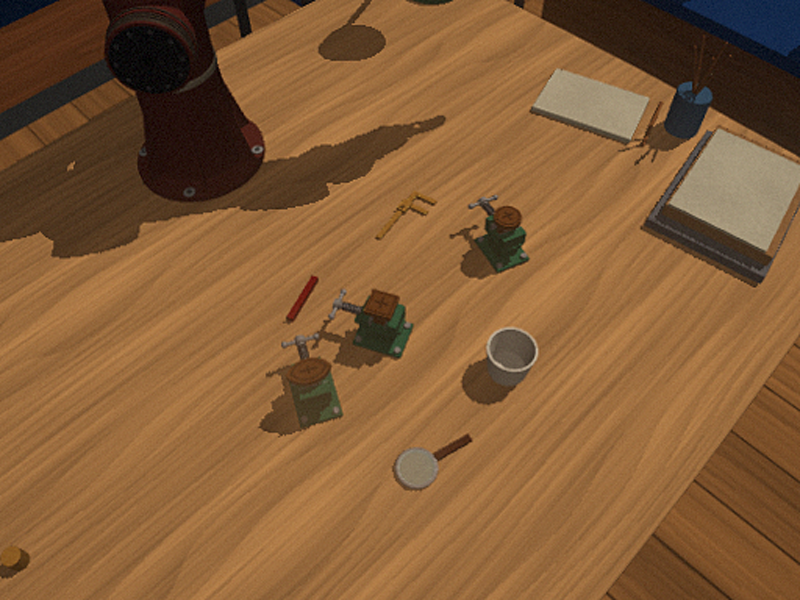

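The top view shows the three vises. The oval matrix is the rightmost one, with its face centre near (555,313) and its tips near (532,303) and (578,324). In the scene view its face is at about (310,371).

```bash
cat > h.py <<'E'
from plant import *
import cv2, numpy as np
from scipy.spatial.transform import Rotation as R
def ray(m,px):
    u=cv2.undistortPoints(np.array([[px]],float),np.array(m["camera_matrix"]),np.array([m["k1"],0,0,0,0.]))[0,0]
    return np.array(m["position"]),R.from_rotvec(m["orientation"]).apply([u[0],-u[1],-1])
def onplane(m,px,z):
    p,d=ray(m,px);return p+d*(z-p[2])/d[2]
def tool(p):
    o=get_obs();return R.from_rotvec(o["eef_rot"]).inv().apply(np.array(p)-o["tcp_pos"])
E
python3 - <<'E'
from h import *
s=.64
def f(n,x,y,z): return onplane(camera_model(n),((x+.5)*s-.5,(y+.5)*s-.5),z).round(4)
for l,x,y in[("c",555,313),("t1",532,303),("t2",578,324),("square",429,318),("round",201,296)]:print(l,f("top",x,y,.09))
print("scene c",f("scene",310,371,.09),"sq",f("scene",381,304,.09))
o=get_obs();print(R.from_rotvec(o["eef_rot"]).as_matrix().round(3))
print(tool(list(f("top",555,313,.09))).round(4))
cv2.imwrite("pics/crop.png",cv2.resize(capture("top")[165:265,235:390,::-1],None,fx=5,fy=5,interpolation=cv2.INTER_CUBIC))
E
```

```text
c [ 0.5568 -0.1805  0.09  ]
t1 [ 0.5679 -0.1543  0.09  ]
t2 [ 0.5447 -0.2065  0.09  ]
square [ 0.5479 -0.0361  0.09  ]
round [0.5679 0.2275 0.09  ]
scene c [ 0.5631 -0.1852  0.09  ] sq [ 0.5518 -0.0395  0.09  ]
[[-0.895  0.446 -0.001]
 [ 0.446  0.895 -0.001]
 [ 0.    -0.001 -1.   ]]
[-0.579 -0.513  0.152]
```

View pics/crop.png

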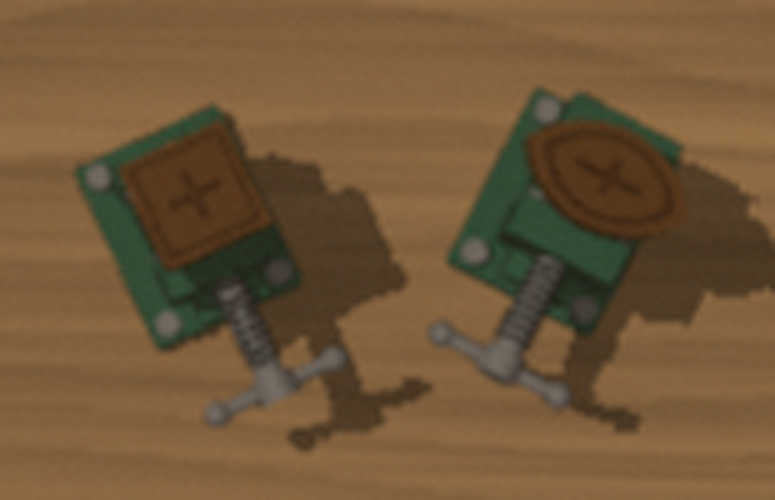

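The oval's cross is at crop (607,178), which gives a centre of about (0.558,-0.182). The tips are about 58–60 mm apart, matching the size given. The tool's y already lies along its long axis. I'll move over it in two halves while closing the fingers.

```bash
python3 -m creep '[-0.029,-0.026,0,0,0,0,1,-0.058,-0.052,0,0,0,0,1,-0.087,-0.078,0,0,0,0,1,-0.117,-0.104,0,0,0,0,1,-0.147,-0.130,0,0,0,0,1,-0.177,-0.156,0,0,0,0,1,-0.207,-0.182,0,0,0,0,1,-0.237,-0.208,0,0,0,0,1,-0.265,-0.234,0,0,0,0,1,-0.290,-0.257,0,0,0,0,1]'; python3 -m creep '[-0.029,-0.026,0,0,0,0,1,-0.058,-0.052,0,0,0,0,1,-0.087,-0.078,0,0,0,0,1,-0.117,-0.104,0,0,0,0,1,-0.147,-0.130,0,0,0,0,1,-0.177,-0.156,0,0,0,0,1,-0.207,-0.182,0,0,0,0,1,-0.237,-0.208,0,0,0,0,1,-0.265,-0.234,0,0,0,0,1,-0.290,-0.257,0,0,0,0,1]'
python3 - <<'E'
from h import *
o=get_obs();print(tool([.558,-.182,.09]).round(4),o["opening"],o["wrist_force"])
im=capture("wrist");m=camera_model("wrist")
cv2.imwrite("pics/w.png",cv2.resize(im[:,:,::-1],(800,600)))
C=np.array([.558,-.182,.09]);v=R.from_rotvec(m["orientation"]).inv().apply(C-m["position"]);K=m["camera_matrix"]
print("expected px", 1.5625*(K[0][0]*v[0]/-v[2]+K[0][2]),1.5625*(K[1][1]*-v[1]/-v[2]+K[1][2]))
E
```

```text
t: 0.98
tcp_pos: [0.4128, 0.1758, 0.2422]
eef_rot: [0.72, 3.058, 0.0]
wrist_force: [0.0, 0.2, -0.0]
opening: 0.0001
gripper_force: 0.0
t: 1.82
tcp_pos: [0.5579, -0.1839, 0.2417]
eef_rot: [-0.72, -3.058, -0.0]
wrist_force: [1.5, -0.1, 0.2]
opening: -0.0002
gripper_force: 0.0
[0.0007 0.0017 0.1517] -0.000206352468427237 [ 1.4591487  -0.12134342  0.21489055]
expected px 404.4609046609286 274.8879620825751
```

View pics/w.png

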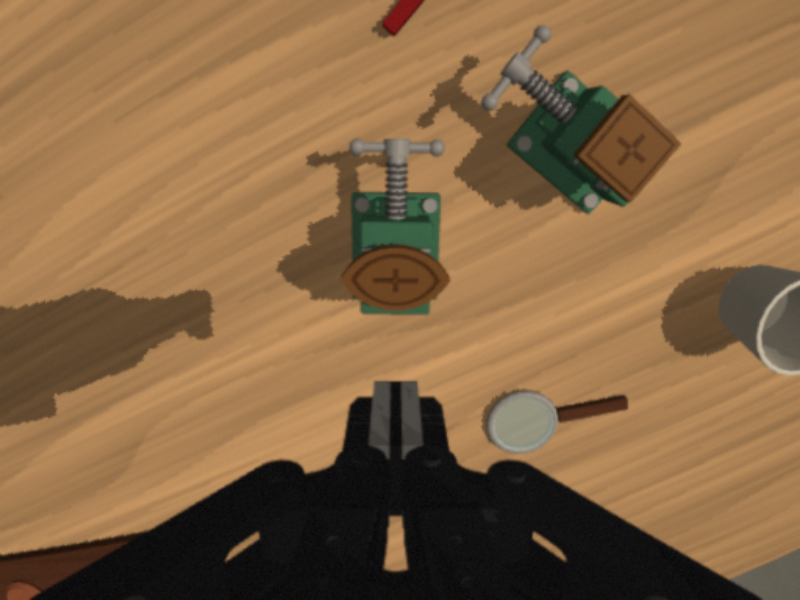

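The wrist view shows the oval cross at (396,279), with the fingers shut and aligned to its long axis. I'd predicted (404,275), so I'll refine the position.

```bash
python3 - <<'E'
from h import *
p=onplane(camera_model("wrist"),(396/1.5625,279/1.5625),.09);print(p,tool(p).round(4))
E
```

```text
[ 0.55801591 -0.18743429  0.09      ] [0.0014 0.001  0.1503]
```

```bash
python3 -m creep '[0.001,0.001,0.025,0,0,0,1,0.001,0.001,0.05,0,0,0,1,0.001,0.001,0.075,0,0,0,1,0.001,0.001,0.095,0,0,0,1,0.001,0.001,0.11,0,0,0,1,0.001,0.001,0.12,0,0,0,1,0.001,0.001,0.125,0,0,0,1,0.001,0.001,0.125,0,0,0,1,0.001,0.001,0.125,0,0,0,1,0.001,0.001,0.125,0,0,0,1]'; python3 -m creep '[0,0,0.002,0,0,0,1,0,0,0.004,0,0,0,1,0,0,0.006,0,0,0,1,0,0,0.008,0,0,0,1,0,0,0.010,0,0,0,1,0,0,0.010,0,0,0,1,0,0,0.010,0,0,0,1]'
python3 -m creep '[0,0,0.001,0,0,0,1,0,0,0.002,0,0,0,1,0,0,0.003,0,0,0,1,0,0,0.004,0,0,0,1,0,0,0.004,0,0,0,1,0,0,0.004,0,0,0,1]'
```

```text
t: 2.7
tcp_pos: [0.5577, -0.1804, 0.1186]
eef_rot: [0.719, 3.057, -0.001]
wrist_force: [0.0, 0.0, 0.7]
opening: 0.0002
gripper_force: 0.0
t: 3.28
tcp_pos: [0.557, -0.18, 0.1071]
eef_rot: [-0.719, -3.058, -0.0]
wrist_force: [0.3, -0.4, -0.5]
opening: 0.0004
gripper_force: 0.0
t: 3.78
tcp_pos: [0.5571, -0.18, 0.1032]
eef_rot: [-0.719, -3.058, -0.0]
wrist_force: [0.8, -0.1, -0.0]
opening: -0.0002
gripper_force: 0.0
```

```bash
python3 -m creep '[-0.001,-0.002,0.001,0,0,0,1,-0.001,-0.002,0.001,0,0,0,1]';  python3 -m creep '[0,0,0.0005,0,0,0,1,0,0,0.001,0,0,0,1,0,0,0.0015,0,0,0,1,0,0,0.002,0,0,0,1,0,0,0.002,0,0,0,1]'; python3 -m creep '[0,0,0.0005,0,0,0,1,0,0,0.001,0,0,0,1,0,0,0.0015,0,0,0,1,0,0,0.002,0,0,0,1,0,0,0.002,0,0,0,1,0,0,0.002,0,0,0,1]'
```

```text
t: 3.95
tcp_pos: [0.5571, -0.1826, 0.1021]
eef_rot: [0.719, 3.058, -0.0]
wrist_force: [-0.4, -0.6, 0.3]
opening: -0.0
gripper_force: 0.0
t: 4.37
tcp_pos: [0.5572, -0.1823, 0.1003]
eef_rot: [0.719, 3.058, 0.0]
wrist_force: [-0.1, -0.5, 0.9]
opening: 0.0004
gripper_force: 0.4
t: 4.87
tcp_pos: [0.5572, -0.1823, 0.0984]
eef_rot: [0.719, 3.058, -0.0]
wrist_force: [-0.5, -0.1, 2.1]
opening: 0.0001
gripper_force: 1.3
```

Contact came at TCP z of about 0.101, and the spring has sunk about 2.5 mm. I'll go 2 mm further and hold for over a second.

```bash
python3 -m creep '[0,0,0.0005,0,0,0,1,0,0,0.001,0,0,0,1,0,0,0.0015,0,0,0,1,0,0,0.002,0,0,0,1,0,0,0.002,0,0,0,1,0,0,0.002,0,0,0,1,0,0,0.002,0,0,0,1,0,0,0.002,0,0,0,1,0,0,0.002,0,0,0,1,0,0,0.002,0,0,0,1]';  python3 -m creep '[0,0,0,0,0,0,1,0,0,0,0,0,0,1,0,0,0,0,0,0,1,0,0,0,0,0,0,1,0,0,0,0,0,0,1,0,0,0,0,0,0,1,0,0,0,0,0,0,1,0,0,0,0,0,0,1]'
python3 - <<'E'
from h import *
o=get_obs();print(o["tcp_pos"],o["wrist_force"])
cv2.imwrite("pics/w2.png",cv2.resize(capture("wrist")[:,:,::-1],(800,600)))
E
```

```text
t: 5.7
tcp_pos: [0.5572, -0.1823, 0.0963]
eef_rot: [0.719, 3.058, 0.0]
wrist_force: [-2.3, 0.3, 4.8]
opening: -0.0001
gripper_force: 2.4
t: 6.37
tcp_pos: [0.5572, -0.1823, 0.0963]
eef_rot: [0.719, 3.058, 0.0]
wrist_force: [0.1, -0.2, 4.6]
opening: -0.0003
gripper_force: 2.4
[ 0.55718261 -0.18230399  0.09632317] [ 0.05235133 -0.18160101  4.64750233]
```

View pics/w2.png

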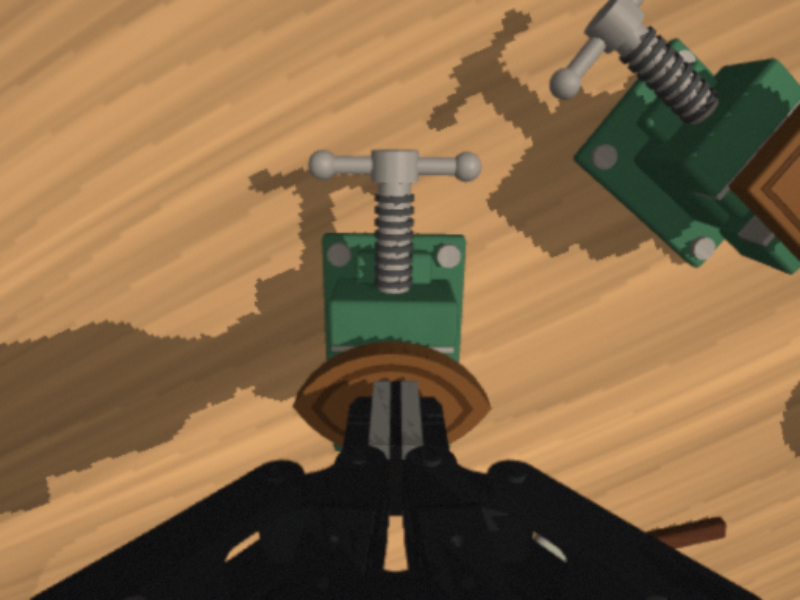

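The fingertips at (395,400) sit centred on the oval's face and press with about 4.6 N, sinking it roughly 4.5 mm; it has been held for over a second. Now I'll rise slowly, then lift clear.

```bash
python3 -m creep '[0,0,-0.001,0,0,0,1,0,0,-0.002,0,0,0,1,0,0,-0.003,0,0,0,1,0,0,-0.004,0,0,0,1,0,0,-0.005,0,0,0,1,0,0,-0.007,0,0,0,1,0,0,-0.01,0,0,0,1,0,0,-0.015,0,0,0,1,0,0,-0.025,0,0,0,1,0,0,-0.04,0,0,0,1]'; python3 -m creep '[0,0,-0.02,0,0,0,1,0,0,-0.04,0,0,0,1,0,0,-0.06,0,0,0,1,0,0,-0.08,0,0,0,1,0,0,-0.095,0,0,0,1,0,0,-0.105,0,0,0,1,0,0,-0.105,0,0,0,1,0,0,-0.105,0,0,0,1,0,0,-0.105,0,0,0,1,0,0,-0.105,0,0,0,1]'
python3 - <<'E'
from h import *
cv2.imwrite("pics/w3.png",cv2.resize(capture("wrist")[:,:,::-1],(800,600)))
E
```

```text
t: 7.25
tcp_pos: [0.5565, -0.1819, 0.1361]
eef_rot: [-0.718, -3.056, -0.001]
wrist_force: [0.1, 0.3, 0.0]
opening: -0.0002
gripper_force: 0.0
t: 8.08
tcp_pos: [0.5567, -0.182, 0.24]
eef_rot: [-0.719, -3.056, -0.001]
wrist_force: [0.9, -0.3, -0.3]
opening: 0.0002
gripper_force: 0.0
```

View pics/w3.png

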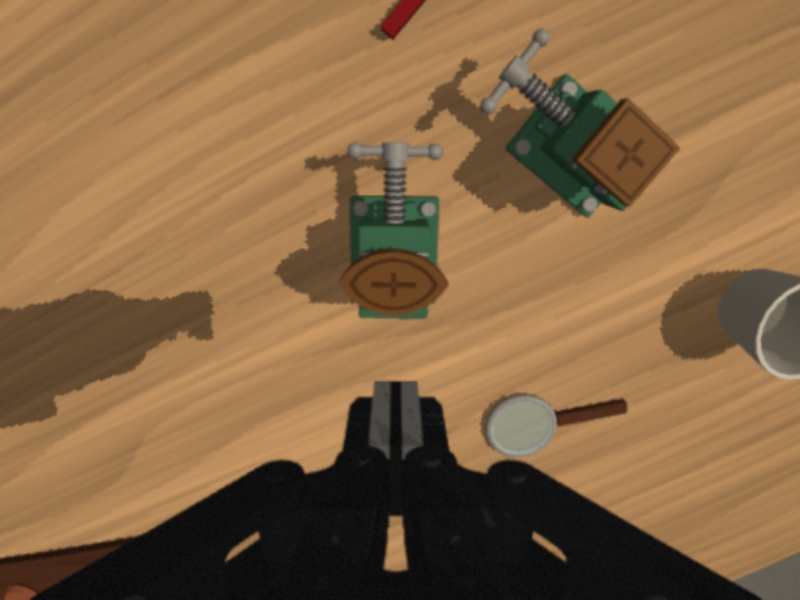

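The oval, centred at (394,285), is back up, and everything in view is where it was. The grasp point is about 158 mm away.

```bash
python3 -c "from plant import *;print(sign_off())"
```

```text
the job is handed in; nothing more can be done
None
```

I pressed the pointed-oval matrix down about 4.5 mm at about 4.6 N for over a second, let it rise, drew the hand about 16 cm clear, and handed the job in; the hand-in gave no verdict.

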